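# Find the clamping knob that fits the tube rotator and screw it on

### The job

Two clamping knobs that look alike stand by the tube rotator, but only one has the thread of its leaning stud. Find out which by trying to screw them on clockwise, and screw the right one down until it is fully home, its rim flat on the blue disc; the other must be left standing upright on the worktop. Do not disturb the petri dish or the small bottle.

Things in the scene. Friction and masses are not known exactly. Their poses are not given: they have to be found in the camera images.
- knob_1_mid (a point): clamping knob, 94 mm high: black round skirt 51 mm wide, 52 mm high, open below; on it an orange grip bar 80 mm long, 18 thick, 42 high. Point: on its axis, 47 mm above its lower rim (bar centre 26 mm higher). z up through the bar, x along the bar. 0.16 kg. Stands mouth down at first. Two lugs in its 35 mm bore, in line with the bar, fit the stud's thread or, on one of the two knobs, are too tall for it.
- knob_2_mid (a point): clamping knob, 94 mm high: black round skirt 51 mm wide, 52 mm high, open below; on it an orange grip bar 80 mm long, 18 thick, 42 high. Point: on its axis, 47 mm above its lower rim (bar centre 26 mm higher). z up through the bar, x along the bar. 0.16 kg. Stands mouth down at first. Same outside as the other; which of the two fits the stud is not known beforehand.
- stud_home (a point): on the axis of the rotator's fixed stud, 47 mm above the blue disc: here is the middle point of a knob that is fully home. z points outwards along the stud, leaning 0.46 rad from vertical towards the robot's side; x points up the disc's slope, away from the robot; y left. Home, the knob's rim lies flat on the disc.
- stud_tip (a point): end of the steel stud, 42 mm above the disc, axes as stud_home. Its two-start right-hand thread is 31 mm across, a collar at its foot centres the knob, which else has 2 mm of play sideways. Clockwise seen from outside goes down, 7 mm per rad. The right knob, turned from the white lines, is down on the disc after about 1.1 rad and tight after 1.3.
- disc_mark (a point): outer end of one of two opposite white lines on the blue disc (128 mm wide), 62 mm from the stud, at +0.65 rad from stud_home's x towards its y. Begin with the bar over these lines: either knob, either way round, then rests about 8 mm short of home (let go, it leans up to 0.25 rad). Turned clockwise from there, the wrong knob jams within 0.4 rad, over 4 mm short; turn it back and lift it off.
- dish_mid (a point): petri dish, 59 mm across, 15 mm high, a bystander; the point is its centre, half-way up
- bottle_mid (a point): small reagent bottle with a green cap, 43 mm across, 82 mm high, a bystander; the point is its centre, half-way up
There are look-alikes about, which are no part of the job. What is shaped like the part that bears knob_2_mid but pink or purple is not meant. What is shaped like the part that bears knob_1_mid but pink is not meant.

How it is judged (in metres and radians):
At the end, for the whole second after the job is handed in: One knob sits fully home on the stud (its middle within 3.8 mm of stud_home, its axis within 0.1 rad of the stud's; only the knob with the right thread can get there), and the other stands upright on the worktop (middle 41 to 53 mm up, tilted less than 0.1 rad) (((distance between knob_1_mid and stud_home below 0.0038 m and angle between the z axis of knob_1_mid and the z axis of stud_home, either way round below 0.1 rad and height (world z) of knob_2_mid between 0.041 and 0.053 m and angle between knob_2_mid's own z axis and vertical below 0.1 rad) or (distance between knob_2_mid and stud_home below 0.0038 m and angle between the z axis of knob_2_mid and the z axis of stud_home, either way round below 0.1 rad and height (world z) of knob_1_mid between 0.041 and 0.053 m and angle between knob_1_mid's own z axis and vertical below 0.1 rad))); the robot touches nothing.
It fails at once if the petri dish is pushed more than 30 mm (distance of dish_mid from where it was at the start of the episode above 0.03 m).
It fails at once if the small bottle is pushed more than 30 mm or tipped over (distance of bottle_mid from where it was at the start of the episode above 0.03 m or angle between bottle_mid's own z axis and vertical above 0.5 rad).
It also fails if it takes over 72 s, if anything falls off the work surface, if the arm or the gripper's body presses on something with over 40 N, if the wrist force passes 120 N, or if a joint passes its speed limit or range.

### The arm

A 6-joint arm with a two-finger parallel gripper is mounted at the origin on a cart in front of the work surface, level with it; the furniture and walls round the work are solid. World frame = base frame: x ahead of the robot, y to its left, z up, the work surface at z = 0. Lengths are in mm, angles in rad, forces in N, time in s.
With the tool pointing down it reaches from about 350 to 875 mm from the base axis. Payload 4.2 kg.
Tool frame: the origin (TCP) lies midway between the tips of the shut fingers; the grasp point (between the pads) lies 19 mm behind it (tcp_to_grasp is the distance from the TCP to the grasp point, in mm); z points along the fingers, y is the line along which they close (so a half turn about z gives the same grasp; the last joint's range is limited). The gripper opens to 85 mm and grips with 20 to 120 N. Pads are 22 mm wide; open, the fingers measure 114 mm over their backs; the gripper's body (76 mm by 85 mm) begins 54 mm behind the grasp point. The pads swing forward as they close: fully open they stand 13 mm farther back than shut.
Start: joints at [0.259, 0.385, 0.008, 0, -1.194, -0.259], TCP at [624.979, 0.025, 204.412] pointing down, gripper open.
Joint ranges: [-3.14, 3.14], [-1.21, 2.06], [-1.07, 1.41], [-3.16, 2.05], [-2.99, -0.16], [-3.1, 3.1]. Speed limits (rad/s): [2.79, 2.79, 3.14, 3.14, 3.14, 3.14].

### API

Orientations are given as a unit quaternion [x, y, z, w].
In Python, from bench import read_state, get_image, job_done, tcp_to_grasp gives the robot as it stands.
- The arm moves only by the tool jog_arm, never from a script. Its argument "plan" is a list of rows, each a list of 3 entries, a list of its own where there are three numbers: the finger opening in mm, from 0 to 85.4, then the shift along the tool's x, y, z as a fraction of full scale, then the turn, a rotation vector about the tool's x, y, z as a fraction of full scale. A call has 1 to 10 rows; each row is the pose to reach, as a shift and turn from the pose commanded when the call began, along the tool's axes at that moment; what a row does not reach only later rows make up. Full scale, the value 1, is 0.1 m for a shift and 60 degrees for a turn. A row lasts 1/8 s, in which the tool goes at most 62.5 mm and 10.7 degrees, less where a joint would pass 70% of its speed; a pose out of reach is approached as far as the arm can. A call with a number of a shift or a turn outside -1 to 1 is refused whole. A call with a gripper value outside its range is refused whole. The fingers move at their own pace and stop on an object; the grip force is fixed at half the most. Time passes only in rows, so rows that repeat a pose let the fingers close. It gives the time, the measured TCP pose, the force, the opening and the grip force at its end, in the units of the state.
- read_state(): the state, without advancing time (a new reading comes with each control period).
- get_image(name): name is "scene" or "side" or "wrist"; returns a dict with "img" (420x560x3 uint8, red, green, blue), "range_z" (420x560 float32, mm along the optical axis (not along the pixel's ray), 0 where there is no reading), "intrinsics" (3x3 intrinsics, pixels), "distortion" ([k1, k2, p1, p2, k3] as OpenCV has them; the pictures are not rectified), "extrinsics" (4x4, takes a point from camera to world coordinates); the wrist camera has in their place "tool_from_camera" (4x4, takes a point from camera to tool coordinates, whose origin is the TCP and whose axes are the flange's). Camera axes: x right, y down, z forward; pixel columns grow to the right and rows downward; lengths in mm; the calibration is good to about 2 mm. A picture is of the moment at which its call begins: read the wrist's pose just before it.
- job_done(): hands the job in; it is judged then, once.
The state is a dict: "clock": time; "joints": joint angles; "joint_vel": joint speeds; "joint_efforts": joint torques, N m; "position": TCP position; "ee_rot": TCP orientation; "contact_force": force on the tool from outside, world axes, zero at the start; "wrist_torque": the same for the moment, N m; "gripper_width": finger opening in mm; "grasp_force": force on a finger pad.
Only numpy, scipy, OpenCV 4.12 (cv2) and the standard library are available. Lean on these libraries where they do the work, as an engineer would, in place of code of your own. Each camera call takes 0.05 s, during which the arm holds its last target. There are 200 camera calls.

## Working session

There is one attempt and no reset: what is moved stays moved. The work goes in short steps, Python scripts to look and compute and a tool call to move; the robot and the scene stay as the last step left them, time stands still between calls to the robot, and variables do not carry over. Pictures are saved under pics/ and viewed, at most 10 in all, crops included, and the job is handed in when it is done.

Besides the shell and the picture viewer there is one more tool, called after "Call:" as name(argument=value, ...), one argument or row to a line, values as JSON. jog_arm: Moves the arm, as the interface text tells. Its arguments: {"type":"object","properties":{"plan":{"type":"array"}},"required":["plan"]}

```bash
mkdir -p pics; ls; python3 - <<'E'
from bench import *
import cv2,numpy as np
print(read_state()); print(tcp_to_grasp if not callable(tcp_to_grasp) else tcp_to_grasp())
for n in ("scene","side"):
    d=get_image(n); cv2.imwrite(f"pics/{n}0.png",d["img"][:,:,::-1]); np.savez(f"{n}0.npz",**d)
    print(n,d["intrinsics"].round(1).tolist(),d["extrinsics"].round(3).tolist(),d["distortion"])
E
```

```text
pics
{'clock': 0.0, 'joints': array([ 2.58582724e-01,  3.85519095e-01,  6.61709496e-03, -5.15651684e-04,
       -1.19396509e+00, -2.58586911e-01]), 'joint_vel': array([-1.49290508e-03, -3.15905334e-04,  1.68770379e-03, -1.15251762e-03,
       -9.85256018e-05,  6.82567820e-04]), 'joint_efforts': array([-9.55001960e-04, -3.92286408e+01,  1.88399577e+01,  4.18616563e+00,
       -4.72148502e-03,  8.27910434e-07]), 'position': array([6.24359689e+02, 1.14623866e-02, 2.03338352e+02]), 'ee_rot': array([-0.70703764,  0.70717512,  0.00072772, -0.00077451]), 'contact_force': array([ 0.42892053, -0.79823257,  1.00640771]), 'wrist_torque': array([0.0401385 , 0.00452739, 0.01299792]), 'grasp_force': 0.0, 'gripper_width': 85.48597536775111}
18.700000000000003
scene [[452.3, 0.0, 290.2], [0.0, 452.3, 205.0], [0.0, 0.0, 1.0]] [[-0.878, -0.164, 0.449, 161.464], [-0.478, 0.354, -0.804, 887.517], [-0.027, -0.921, -0.39, 530.191], [0.0, 0.0, 0.0, 1.0]] [-0.03510066  0.          0.          0.          0.        ]
side [[423.3, 0.0, 278.5], [0.0, 423.3, 212.0], [0.0, 0.0, 1.0]] [[0.989, -0.082, 0.124, 489.75], [-0.148, -0.619, 0.771, -811.552], [0.013, -0.781, -0.625, 813.83], [0.0, 0.0, 0.0, 1.0]] [-0.12479953  0.          0.          0.          0.        ]
```

View pics/scene0.png

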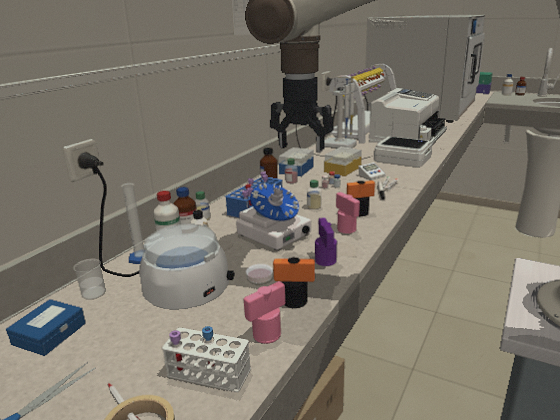

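View pics/side0.png

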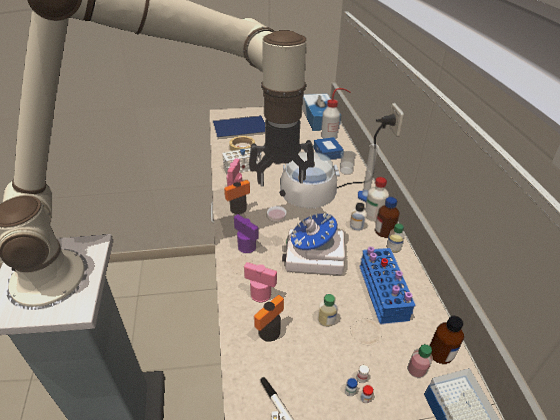

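The scene shows orange-and-black knobs at scene (294,280) and (360,198), which are (237,195) and (269,318) in the side view. The look-alikes are pink (265,310), pink (347,212) and purple (326,242). The blue disc is at scene (275,200) / side (313,230), the dish at scene (260,273) and the green-cap bottle at side (328,310). I choose the two orange ones.

```bash
cat > h.py <<'E'
import numpy as np,cv2
from scipy.spatial.transform import Rotation as R
def cloud(d,T=None):
    T=d["extrinsics"] if T is None else T
    h,w=d["range_z"].shape
    u,v=np.meshgrid(np.arange(w),np.arange(h))
    p=cv2.undistortPoints(np.stack([u,v],-1).reshape(-1,1,2).astype(float),d["intrinsics"],d["distortion"]).reshape(h,w,2)
    z=d["range_z"][...,None]
    P=np.concatenate([p*z,z],-1)
    return P@T[:3,:3].T+T[:3,3]
def hsv(d): return cv2.cvtColor(d["img"],cv2.COLOR_RGB2HSV)
def blobs(m,mn):
    n,l,s,c=cv2.connectedComponentsWithStats(m.astype(np.uint8))
    return [(l==i,s[i],c[i]) for i in range(1,n) if s[i,4]>=mn]
def tool(st):
    T=np.eye(4);T[:3,:3]=R.from_quat(st["ee_rot"]).as_matrix();T[:3,3]=st["position"];return T
E
python3 - <<'E'
from h import *
for n in("scene","side"):
    d=dict(np.load(n+"0.npz")); C=cloud(d); H=hsv(d); ok=d["range_z"]>0
    h,s,v=H[...,0],H[...,1],H[...,2]
    for nm,m in(("orange",(h>5)&(h<17)&(s>180)&(v>120)),("blue",(h>105)&(h<122)&(s>150)&(v>90))):
        for b,st,c in blobs(m,60):
            b=cv2.erode(b.astype(np.uint8),np.ones((3,3)))>0
            P=C[b&ok]
            if len(P)<20: continue
            print(n,nm,c.round(),st[4],"mean",P.mean(0).round(),"min",np.percentile(P,2,axis=0).round(),"max",np.percentile(P,98,axis=0).round())
            if nm=="orange":
                Q=P[P[:,2]>90]
                if len(Q)>5:
                    q=Q[:,:2]-Q[:,:2].mean(0);w,V=np.linalg.eigh(q.T@q);t=q@V[:,1];print("  top",len(Q),Q.mean(0).round(1),V[:,1].round(3),t.min().round(),t.max().round(),)
                q=P[:,:2]-P[:,:2].mean(0);w,V=np.linalg.eigh(q.T@q);t=q@V[:,1];print("  all",V[:,1].round(3),t.min().round(),t.max().round())
            if nm=="blue" and st[4]>500:
                c0=np.median(P,0)
                for _ in range(5):
                    A=P-c0;u,S,V=np.linalg.svd(A-A.mean(0),full_matrices=False);nn=V[2]*np.sign(V[2,2]);r=(P-P.mean(0))@nn;P=P[abs(r-np.median(r))<3];c0=P.mean(0)
                print("  plane n",nn.round(3),"c",c0.round(1),len(P),"tilt",np.arccos(nn[2]))
d=dict(np.load("side0.npz"));a=cv2.resize(d["img"][195:280,265:365],None,fx=6,fy=6,interpolation=cv2.INTER_CUBIC)
d=dict(np.load("scene0.npz"));b=cv2.resize(d["img"][165:250,230:330],None,fx=6,fy=6,interpolation=cv2.INTER_CUBIC)
cv2.imwrite("pics/c1.png",cv2.resize(np.hstack([a,b]),(800,340))[...,::-1])
E
```

```text
scene orange [361. 189.] 290 mean [ 558. -231.   73.] min [ 534. -251.   59.] max [ 583. -210.   90.]
  all [-0.772 -0.635] -34.0 31.0
scene orange [294. 270.] 695 mean [525. 230.  79.] min [493. 215.  58.] max [557. 246.  96.]
  top 68 [527.4 230.4  93.4] [-0.908 -0.42 ] -33.0 37.0
  all [-0.91  -0.415] -37.0 35.0
scene blue [273. 203.] 676 mean [709.  -6.  98.] min [666. -55.  75.] max [747.  43. 120.]
  plane n [-0.436  0.097  0.895] c [709.6  -6.5  98. ] 250 tilt 0.46300605942172124
side orange [268. 312.] 355 mean [ 555. -250.   91.] min [ 533. -269.   67.] max [ 590. -221.   97.]
  top 89 [ 558.8 -246.8   94.2] [-0.764 -0.646] -41.0 32.0
  all [-0.764 -0.645] -47.0 28.0
side blue [316. 236.] 535 mean [710. -43. 104.] min [671. -75.  80.] max [748.  -4. 123.]
  plane n [-0.433  0.118  0.894] c [710.  -42.7 104.4] 229 tilt 0.4656044688170336
side blue [386. 289.] 1856 mean [ 849. -200.   41.] min [ 825. -258.    2.] max [894. -94.  61.]
  plane n [-0.906  0.029  0.422] c [ 843.8 -206.    34.8] 92 tilt 1.1346614750977784
side blue [352. 382.] 62 mean [ 707. -411.   41.] min [ 701. -418.   38.] max [ 713. -406.   43.]
```

View pics/c1.png

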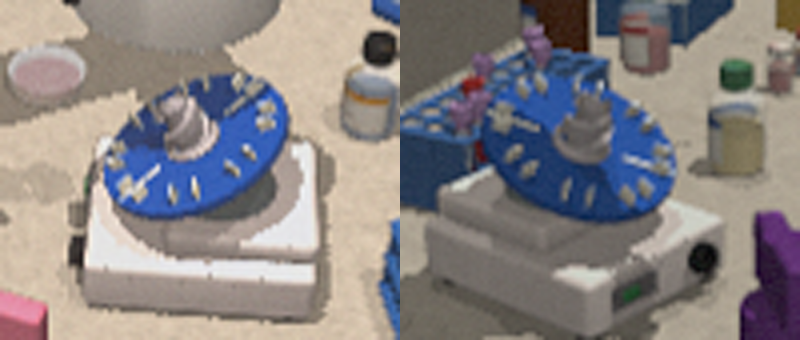

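The close crop shows the bare steel stud at about side-crop (185,125), with white lines at (135,185) and (240,100). Clips stand around the rim. Next I locate the neighbours and work out a viewing pose over the disc.

```bash
cat >> h.py <<'E'
def delta(T0,p,Rm):
    """shift/turn fractions from pose T0 to TCP p, rotation matrix Rm, in T0's tool axes"""
    s=T0[:3,:3].T@(np.asarray(p)-T0[:3,3])/100
    r=R.from_matrix(T0[:3,:3].T@Rm).as_rotvec()/np.radians(60)
    return s.round(3).tolist(),r.round(3).tolist()
def rot(z,y):
    z=z/np.linalg.norm(z);y=y-z*(y@z);y/=np.linalg.norm(y);return np.stack([np.cross(y,z),y,z],1)
E
python3 - <<'E'
from h import *
from bench import *
st=read_state();d=get_image("wrist");print(d["tool_from_camera"].round(2).tolist(),d["intrinsics"][0].round(1))
for n in("scene","side"):
    d=dict(np.load(n+"0.npz")); C=cloud(d); H=hsv(d); ok=d["range_z"]>0
    h,s,v=H[...,0],H[...,1],H[...,2]
    for nm,m in(("pink",(h>160)&(h<178)&(s>90)&(v>120)),("purple",(h>130)&(h<150)&(s>130))):
        for b,q,c in blobs(m,120):
            P=C[b&ok];print(n,nm,c.round(),np.percentile(P,2,axis=0).round(),np.percentile(P,98,axis=0).round())
d=dict(np.load("side0.npz"));C=cloud(d);print("dish",C[214,277],"bottle",C[298,328],"rotator box",C[262,320])
T0=tool(st);n=np.array([-.435,.107,.894]);c=np.array([708,-17,99.])
u=np.array([np.cos(np.radians(-65)),np.sin(np.radians(-65)),0])
for yy in (u,np.array([-1.,0,0])):
    print(delta(T0,c+n*170,rot(-n,yy)))
E
```

```text
[[-0.0, -0.96, -0.3, 75.66], [1.0, -0.0, -0.0, -0.25], [0.0, -0.3, 0.96, -170.29], [0.0, 0.0, 0.0, 1.0]] [343.8   0.  281.3]
scene pink [349. 214.] [ 522. -137.    5.] [583. -97.  95.]
scene pink [267. 310.] [501. 307.   5.] [535. 374.  96.]
scene purple [325. 244.] [512.  32.   5.] [563.  85.  96.]
side pink [232. 171.] [504. 294.  35.] [542. 365.  97.]
side pink [260. 281.] [ 525. -151.    5.] [ 588. -113.   98.]
dish [642.25175894 168.74314635  12.29869045] bottle [ 698.83132747 -223.99367223   80.06207797] rotator box [716.44596063 -77.46546416  44.48371166]
([-0.012, -0.095, -0.475], [0.182, 0.491, -1.826])
([-0.012, -0.095, -0.475], [0.431, 0.112, -0.026])
```

Call:
jog_arm(
  plan=[
    [85,[0.05,-0.36,0.06],[0.43,0.11,-0.03]],
    [85,[0.05,-0.36,0.06],[0.43,0.11,-0.03]],
    [85,[0.05,-0.36,0.06],[0.43,0.11,-0.03]],
    [85,[0.05,-0.36,0.06],[0.43,0.11,-0.03]],
    [85,[0.05,-0.36,0.06],[0.43,0.11,-0.03]],
  ],
)

```text
clock: 0.78
position: [662.5, -4.6, 199.8]
ee_rot: [0.699, -0.677, 0.199, -0.118]
contact_force: [0.8, 0.5, 0.8]
gripper_width: 85.1
grasp_force: 0.0
```

```bash
python3 - <<'E'
from h import *
from bench import *
st=read_state();d=get_image("wrist");np.savez("w1.npz",T=tool(st)@d["tool_from_camera"],**d)
print(st["position"],st["joints"].round(2),st["contact_force"])
cv2.imwrite("pics/w1.png",d["img"][...,::-1])
E
```

```text
[662.47105563  -4.64446579 199.799243  ] [ 0.33  0.24 -0.48  0.52 -0.5  -0.71] [0.7667977  0.49567678 0.83999286]
```

View pics/w1.png

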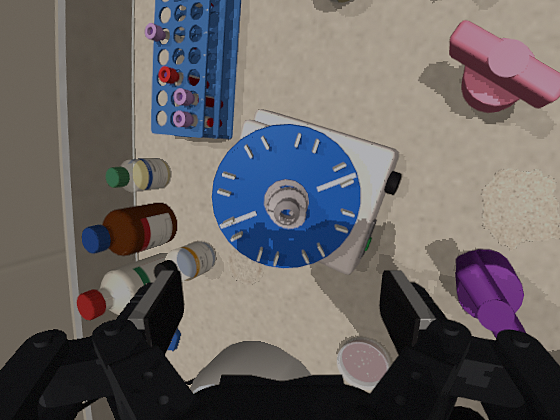

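The wrist view shows the disc whole at about (286,196), with white lines at (336,184) and (238,217). The stud tip is at about (287,211). I fit the plane, the circle and the mark direction.

```bash
python3 - <<'E'
from h import *
z=np.load("w1.npz");d={k:z[k] for k in z.files};T=d["T"];C=cloud(d,T);H=hsv(d)
h,s,v=H[...,0],H[...,1],H[...,2];ok=d["range_z"]>0
m=(h>100)&(h<125)&(s>130)&(v>40)
b=[x for x in blobs(m,5000) if 200<x[2][0]<370][0][0]
P=C[cv2.erode(b.astype(np.uint8),np.ones((5,5)))*ok>0]
for _ in range(8):
    c=P.mean(0);n=np.linalg.svd(P-c,full_matrices=False)[2][2];n*=np.sign(n[2]);r=(P-c)@n;P=P[abs(r-np.median(r))<2.5]
print("n",n.round(4),"tilt",np.arccos(n[2]),"c",c,len(P),"std",r.std())
def onplane(px,off=0):
    q=cv2.undistortPoints(np.array(px,float).reshape(-1,1,2),d["intrinsics"],d["distortion"]).reshape(-1,2)
    D=np.c_[q,np.ones(len(q))]@T[:3,:3].T;o=T[:3,3];t=((c+n*off-o)@n)/(D@n);return o+D*t[:,None]
cnt=max(cv2.findContours(b.astype(np.uint8),cv2.RETR_EXTERNAL,cv2.CHAIN_APPROX_NONE)[0],key=cv2.contourArea)
E=onplane(cnt.reshape(-1,2))
x=np.array([1,0,0])-n*n[0];x/=np.linalg.norm(x);
x=np.array([0,0,1])-n*n[2];x/=np.linalg.norm(x);y=np.cross(n,x)
uv=np.c_[(E-c)@x,(E-c)@y]
for _ in range(5):
    A=np.c_[2*uv,np.ones(len(uv))];k=np.linalg.lstsq(A,(uv**2).sum(1),rcond=None)[0];rad=np.sqrt(k[2]+k[0]**2+k[1]**2)
    e=np.hypot(*(uv-k[:2]).T)-rad;uv=uv[abs(e)<1.5]
O=c+x*k[0]+y*k[1];print("centre",O,"radius",rad,len(uv),"x",x.round(3),"y",y.round(3))
# white lines
hull=np.zeros_like(b,np.uint8);cv2.drawContours(hull,[cnt],-1,1,-1)
w=(hull>0)&(s<70)&(v>120)
for q,stt,cc in blobs(w,15):
    yy,xx=np.nonzero(q);G=onplane(np.c_[xx,yy]);g=np.c_[(G-O)@x,(G-O)@y];rr=np.hypot(*g.T);gc=g.mean(0)
    if rr.max()-rr.min()>17: print(cc.round(),len(xx),"r",rr.min().round(),rr.max().round(),"ang",np.arctan2(gc[1],gc[0]).round(3), "pca",np.linalg.svd(g-gc,full_matrices=False)[2][0].round(3))
# stud tip points
r=(C-O)@n;g=np.hypot((C-O)@x,(C-O)@y);q=ok&(r>36)&(r<50)&(g<30);print("tip",q.sum(),C[q].mean(0),"height",np.percentile(r[q],[5,50,95]),"expected",O+42*n)
q=ok&(r>10)&(r<50)&(g<25);Q=C[q];print("stud pts",((Q-O)@x).min(),((Q-O)@x).max(),((Q-O)@y).min(),((Q-O)@y).max())
yy,xx=np.nonzero(q&(r>38));G=onplane(np.c_[xx,yy],42)-O;print("tip rim uv range",np.percentile(G@x,[2,98]),np.percentile(G@y,[2,98]))
print(T[:3,3])
np.savez("stud.npz",O=O,n=n,x=x,y=y)
E
```

```text
n [-0.4313  0.1064  0.8959] tilt 0.4602741550376152 c [708.7549494  -18.10085683  99.66442714] 9973 std 0.6784621138096534
centre [706.75547627 -15.6438481   98.41011788] radius 60.48107056013121 173 x [ 0.87  -0.215  0.444] y [ 0.24   0.971 -0.   ]
[338. 182.] 264 r 26.0 60.0 ang -2.554 pca [0.832 0.555]
[285. 202.] 1133 r 1.0 28.0 ang 1.183 pca [-0.502  0.865]
tip 227 [691.28875145 -11.99814058 133.829957  ] height [36.25518268 38.76917931 41.74800392] expected [688.64273237 -11.17395205 136.03920951]
stud pts -14.959222945013112 16.651886357533883 -13.420006679066121 18.43178331073529
tip rim uv range [-5.89319957  8.1979712 ] [-6.05198039  8.64697683]
[588.86500839 -62.24931371 360.84436213]
```

```bash
python3 - <<'E'
from h import *
z=np.load("w1.npz");d={k:z[k] for k in z.files};T=d["T"];C=cloud(d,T);H=hsv(d)
h,s,v=H[...,0],H[...,1],H[...,2];ok=d["range_z"]>0
S=np.load("stud.npz");O,n,x,y=[S[k] for k in("O","n","x","y")]
q=(abs((C-O)@n)<2.5)&ok&(h>95)&(h<130)&(s>60)
g=np.c_[((C-O)@x)[q],((C-O)@y)[q]];k=np.hypot(*g.T)<75
g=g[k];cc,rad=cv2.minEnclosingCircle(g.astype(np.float32));print("pts circle",cc,rad,len(g))
hl=cv2.convexHull(g.astype(np.float32)).reshape(-1,2)
for th in range(0,180,30):
    u=np.array([np.cos(np.radians(th)),np.sin(np.radians(th))]);a=g@u;print(th,a.min().round(1),a.max().round(1))
M=(q&((abs((C-O)@x)<75)&(abs((C-O)@y)<75))).astype(np.uint8);M=cv2.morphologyEx(M,cv2.MORPH_CLOSE,np.ones((7,7)))
cn=max(cv2.findContours(M,0,1)[0],key=cv2.contourArea);el=cv2.fitEllipse(cv2.convexHull(cn));print(el,cv2.boundingRect(cn))
print("white pts")
w=ok&(s<70)&(v>120)&(abs((C-O)@n)<4)
for b,st,c in blobs(w,20):
    G=np.c_[((C-O)@x)[b],((C-O)@y)[b]];r=np.hypot(*G.T)
    if r.max()<70 and r.max()-r.min()>17: print(c.round(),len(G),G.mean(0).round(1),"ends",G[r.argmin()].round(1),G[r.argmax()].round(1))
E
```

```text
pts circle (1.0474492311477661, 2.7943174839019775) 63.56448745727539 13630
0 -62.1 64.4
30 -60.8 65.5
60 -60.3 65.8
90 -60.7 66.0
120 -61.3 65.1
150 -62.7 63.8
((285.9110107421875, 195.71270751953125), (143.5010528564453, 148.3122100830078), 88.8362045288086) (212, 124, 148, 144)
white pts
[336. 182.] 211 [-34.9 -24.4] ends [-21.5 -14. ] [-47.5 -35.8]
[240. 219.] 157 [34.6 29.1] ends [23.7 19.4] [48.8 42.2]
```

```bash
python3 - <<'E'
from h import *
from bench import *
S=np.load("stud.npz");O=S["O"]+1.1*S["x"]+2.3*S["y"];np.savez("stud.npz",O=O,n=S["n"],x=S["x"],y=S["y"]);print(O)
T0=tool(read_state())
for a in(-65,115):
    u=np.array([np.cos(np.radians(a)),np.sin(np.radians(a)),0]);print(delta(T0,[526,230,190],rot(np.array([0,0,-1.]),u)))
E
```

```text
[708.26336084 -13.6469652   98.898731  ]
([-2.346, 1.148, -0.752], [-0.166, -0.5, -1.847])
([-2.346, 1.148, -0.752], [-0.448, 0.149, 1.092])
```

Call:
jog_arm(
  plan=[
    [60,[-0.98,0.48,-0.31],[-0.08,-0.25,-0.92]],
    [60,[-0.98,0.48,-0.31],[-0.08,-0.25,-0.92]],
    [60,[-0.98,0.48,-0.31],[-0.08,-0.25,-0.92]],
    [60,[-0.98,0.48,-0.31],[-0.08,-0.25,-0.92]],
    [60,[-0.98,0.48,-0.31],[-0.08,-0.25,-0.92]],
    [60,[-0.98,0.48,-0.31],[-0.08,-0.25,-0.92]],
  ],
)

```text
clock: 1.58
position: [606.5, 94.2, 195.4]
ee_rot: [0.956, -0.263, 0.114, -0.07]
contact_force: [0.3, -0.0, -0.6]
gripper_width: 59.7
grasp_force: 0.0
```

```bash
cat > go.py <<'E'
import sys
from h import *
from bench import *
# usage: go.py x y z yawdeg  -> jog numbers for a tool-down pose
a=[float(v) for v in sys.argv[1:5]];st=read_state();T0=tool(st)
u=np.array([np.cos(np.radians(a[3])),np.sin(np.radians(a[3])),0])
print(st["clock"],st["position"].round(1),st["joints"].round(2),st["contact_force"].round(1));print(delta(T0,a[:3],rot(np.array([0,0,-1.]),u)))
E
python3 go.py 526 230 190 -65
```

```text
1.575 [606.5  94.2 195.4] [ 0.44  0.24 -0.28  0.06 -0.79  0.56] [ 0.3 -0.  -0.6]
([-1.386, -0.755, -0.052], [-0.087, -0.251, -0.923])
```

Call:
jog_arm(
  plan=[
    [60,[-0.93,-0.5,-0.04],[-0.09,-0.25,-0.92]],
    [60,[-0.93,-0.5,-0.04],[-0.09,-0.25,-0.92]],
    [60,[-0.93,-0.5,-0.04],[-0.09,-0.25,-0.92]],
    [60,[-0.93,-0.5,-0.04],[-0.09,-0.25,-0.92]],
    [60,[-0.93,-0.5,-0.04],[-0.09,-0.25,-0.92]],
    [60,[-0.93,-0.5,-0.04],[-0.09,-0.25,-0.92]],
    [60,[-0.93,-0.5,-0.04],[-0.09,-0.25,-0.92]],
  ],
)

```text
clock: 2.45
position: [551.3, 185.0, 190.8]
ee_rot: [0.977, 0.213, -0.0, 0.001]
contact_force: [0.1, 0.0, -0.3]
gripper_width: 60.3
grasp_force: 0.0
```

```bash
cat > knob.py <<'E'
import sys
from h import *
from bench import *
# orange bar tops in the wrist view, world frame
zt=float(sys.argv[1]) if len(sys.argv)>1 else 94.
st=read_state();d=get_image("wrist");T=tool(st)@d["tool_from_camera"];C=cloud(d,T);H=hsv(d);h,s,v=H[...,0],H[...,1],H[...,2]
m=(h>4)&(h<18)&(s>170)&(v>90)&(d["range_z"]>0)&(abs(C[...,2]-zt)<4)
for b,q,c in blobs(m,80):
    pts=C[b][:,:2].astype(np.float32);r=cv2.minAreaRect(pts);bx=cv2.boxPoints(r);e=bx[1]-bx[0];f=bx[2]-bx[1]
    L=e if np.hypot(*e)>np.hypot(*f) else f
    print("bar top px",c.round(),"centre",np.round(r[0],1),"size",np.round(r[1],1),"angle deg",np.degrees(np.arctan2(L[1],L[0])).round(1)%180,"z",np.median(C[b][:,2]).round(1))
E
python3 knob.py; python3 go.py 526 230 190 -65
```

```text
bar top px [226. 176.] centre [550.8 233. ] size [31.4 17.6] angle deg 24.1 z 93.6
bar top px [229. 235.] centre [507.3 213.4] size [29.9 17.8] angle deg 23.4 z 94.4
2.5 [550.9 184.5 190.8] [ 0.6   0.32 -0.12  0.   -1.13  1.39] [-0.4 -0.5  0.7]
([-0.038, -0.517, 0.006], [0.003, 0.001, -0.008])
```

```bash
python3 go.py 529 223.2 125 -65.8
```

```text
2.5 [550.9 184.5 190.8] [ 0.6   0.32 -0.12  0.   -1.13  1.39] [-0.4 -0.5  0.7]
([-0.037, -0.444, 0.657], [0.003, 0.001, 0.005])
```

Call:
jog_arm(
  plan=[
    [55,[-0.037,-0.444,0.657],[0,0,0.005]],
    [55,[-0.037,-0.444,0.657],[0,0,0.005]],
    [55,[-0.037,-0.444,0.657],[0,0,0.005]],
    [55,[-0.037,-0.444,0.657],[0,0,0.005]],
  ],
)

```text
clock: 3.0
position: [529.2, 222.4, 126.3]
ee_rot: [0.978, 0.21, 0.001, 0.002]
contact_force: [-0.1, -0.2, 0.9]
gripper_width: 55.0
grasp_force: 0.0
```

```bash
python3 knob.py; python3 go.py 529 223.2 57 -65.8
```

```text
bar top px [279. 186.] centre [550.9 233.5] size [32.  17.1] angle deg 24.8 z 94.0
bar top px [280. 261.] centre [506.6 213. ] size [29.7 17.2] angle deg 23.5 z 94.2
3.05 [529.1 222.3 126.4] [ 0.68  0.37 -0.23  0.   -0.97  1.31] [-0.2  0.1  0.6]
([0.002, -0.011, 0.694], [0.003, -0.0, 0.001])
```

Call:
jog_arm(
  plan=[
    [55,[0,-0.01,0.69],[0,0,0]],
    [55,[0,-0.01,0.69],[0,0,0]],
    [55,[0,-0.01,0.69],[0,0,0]],
    [0,[0,-0.01,0.69],[0,0,0]],
    [0,[0,-0.01,0.69],[0,0,0]],
    [0,[0,-0.01,0.69],[0,0,0]],
    [0,[0,-0.01,0.69],[0,0,0]],
    [0,[0,-0.01,0.69],[0,0,0]],
  ],
)

```text
clock: 4.05
position: [528.3, 223.1, 57.5]
ee_rot: [0.978, 0.211, 0.0, 0.002]
contact_force: [-0.5, -1.5, 6.2]
gripper_width: 16.2
grasp_force: 60.2
```

Call:
jog_arm(
  plan=[
    [0,[0,0,-0.4],[0,0,0]],
    [0,[0,0,-0.8],[0,0,0]],
    [0,[0,0,-0.9],[0,0,0]],
    [0,[0,0,-0.9],[0,0,0]],
  ],
)

```text
clock: 4.55
position: [526.8, 223.1, 145.4]
ee_rot: [0.978, 0.21, -0.001, 0.002]
contact_force: [-0.1, -1.1, -1.8]
gripper_width: 16.5
grasp_force: 59.2
```

```bash
cat > gos.py <<'E'
import sys
from h import *
from bench import *
# gos.py H A [K]: jog to TCP H mm above the disc along the stud, bar at A rad from the stud's x (tool y = bar - 90 deg); K=0.. fractions ignored
Hh,A=float(sys.argv[1]),float(sys.argv[2]);dx=float(sys.argv[3]) if len(sys.argv)>3 else 0;dy=float(sys.argv[4]) if len(sys.argv)>4 else 0
S=np.load("stud.npz");O,n,x,y=[S[k] for k in("O","n","x","y")];st=read_state();T0=tool(st)
b=A-np.pi/2;Rm=rot(-n,x*np.cos(b)+y*np.sin(b));p=st["position"]-O
ty=T0[:3,1];print(st["clock"],"pos",st["position"].round(1),"J",st["joints"].round(2),"F",st["contact_force"].round(1),"w",round(st["gripper_width"],1),st["grasp_force"])
print("in stud frame xyz",(p@x).round(1),(p@y).round(1),(p@n).round(1),"bar ang",(np.arctan2(ty@y,ty@x)+np.pi/2).round(3),"tilt err",np.arccos(np.clip(-T0[:3,2]@n,-1,1)).round(3),"F stud",(np.c_[x,y,n].T@st["contact_force"]).round(1),"M",(np.c_[x,y,n].T@st["wrist_torque"]).round(2))
print(delta(T0,O+n*Hh+x*dx+y*dy,Rm))
E
python3 gos.py 160 0.65; python3 knob.py 170
```

```text
4.55 pos [526.8 223.1 145.4] J [ 0.68  0.35 -0.21  0.   -1.02  1.31] F [-0.1 -1.1 -1.8] w 16.5 59.183610677719116
in stud frame xyz -188.0 186.3 145.1 bar ang 0.614 tilt err 0.461 F stud [-0.6 -1.1 -1.7] M [-0.01  0.03  0.03]
([0.119, 2.468, -0.961], [-0.266, 0.351, 0.016])
bar top px [281. 189.] centre [562.9 239.5] size [ 3.1 16.9] angle deg 116.2 z 170.2
```

Call:
jog_arm(
  plan=[
    [0,[0.02,0.4,-0.2],[-0.05,0.07,0]],
    [0,[0.04,0.95,-0.4],[-0.13,0.17,0.01]],
    [0,[0.04,0.95,-0.4],[-0.26,0.35,0.02]],
    [0,[0.04,0.95,-0.4],[-0.26,0.35,0.02]],
    [0,[0.04,0.95,-0.4],[-0.26,0.35,0.02]],
  ],
)

```text
clock: 5.22
position: [566.1, 135.5, 181.6]
ee_rot: [0.955, 0.196, 0.201, 0.098]
contact_force: [-0.6, 0.6, -1.7]
gripper_width: 16.3
grasp_force: 59.4
```

```bash
python3 gos.py 125 0.65
```

```text
5.225 pos [566.1 135.5 181.6] J [ 0.64  0.15 -0.69  0.71 -0.55  0.75] F [-0.6  0.6 -1.7] w 16.3 59.384313225746155
in stud frame xyz -118.9 110.8 151.3 bar ang 0.649 tilt err 0.011 F stud [-1.3  0.4 -1.2] M [-0.04  1.15  0.05]
([0.281, 1.602, 0.256], [-0.003, 0.01, -0.001])
```

Call:
jog_arm(
  plan=[
    [0,[0.08,0.45,0.05],[0,0.01,0]],
    [0,[0.17,0.95,0.1],[0,0.01,0]],
    [0,[0.17,0.95,0.1],[0,0.01,0]],
    [0,[0.17,0.95,0.1],[0,0.01,0]],
  ],
)

```text
clock: 5.72
position: [620.4, 58.1, 206.9]
ee_rot: [0.953, 0.195, 0.209, 0.095]
contact_force: [0.4, 0.8, -2.5]
gripper_width: 15.9
grasp_force: 59.6
```

```bash
python3 gos.py 120 0.65
```

```text
5.725 pos [620.4  58.1 206.9] J [ 0.46  0.17 -0.57  0.59 -0.54  1.05] F [ 0.4  0.8 -2.5] w 15.9 59.64839816093445
in stud frame xyz -43.8 48.6 142.3 bar ang 0.644 tilt err 0.008 F stud [-1.   0.9 -2.4] M [-0.05  1.18 -0.05]
([0.057, 0.653, 0.22], [-0.004, -0.007, -0.005])
```

Call:
jog_arm(
  plan=[
    [0,[0.06,0.65,0.1],[0,0,-0.005]],
    [0,[0.06,0.65,0.2],[0,0,-0.005]],
    [0,[0.06,0.65,0.22],[0,0,-0.005]],
    [0,[0.06,0.65,0.22],[0,0,-0.005]],
  ],
)

```text
clock: 6.22
position: [655.8, 0.6, 206.5]
ee_rot: [0.953, 0.199, 0.209, 0.095]
contact_force: [0.4, 1.8, -1.2]
gripper_width: 16.3
grasp_force: 59.9
```

```bash
python3 gos.py 95 0.65; python3 - <<'E'
from bench import *;import cv2,numpy as np
a=get_image("side")["img"][150:280,240:380];b=get_image("scene")["img"][130:260,210:350]
cv2.imwrite("pics/s2.png",cv2.resize(np.hstack([a,b]),(800,371),interpolation=cv2.INTER_CUBIC)[...,::-1])
E
```

```text
6.225 pos [6.558e+02 6.000e-01 2.065e+02] J [ 0.34  0.22 -0.48  0.5  -0.52  1.25] F [ 0.4  1.8 -1.2] w 16.3 59.90342617034912
in stud frame xyz -0.9 1.3 120.5 bar ang 0.652 tilt err 0.009 F stud [-0.6  1.9 -1.1] M [-0.02  1.16  0.02]
([-0.002, 0.017, 0.255], [-0.005, -0.007, 0.002])
```

View pics/s2.png

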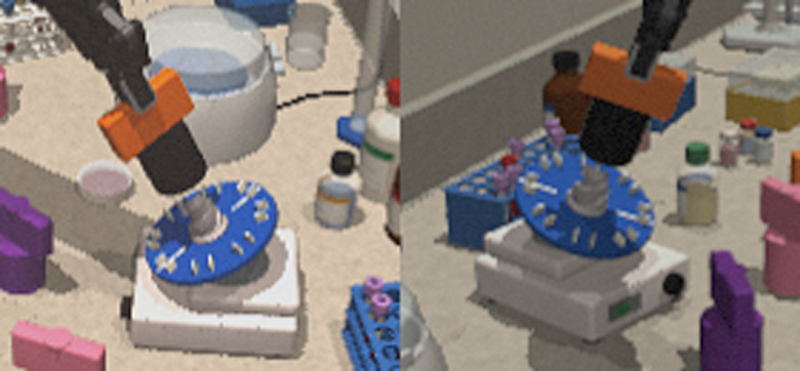

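The held knob's mouth is at side-crop (178,180), right over the stud tip at (200,205) in the stud's line, and the scene view agrees. I go down gently.

Call:
jog_arm(
  plan=[
    [0,[0,0.015,0.07],[0,0,0]],
    [0,[0,0.015,0.14],[0,0,0]],
    [0,[0,0.015,0.2],[0,0,0]],
    [0,[0,0.015,0.25],[0,0,0]],
    [0,[0,0.015,0.25],[0,0,0]],
  ],
)

```text
clock: 6.95
position: [667.9, -4.3, 184.9]
ee_rot: [0.953, 0.198, 0.209, 0.096]
contact_force: [-0.1, -0.0, -1.4]
gripper_width: 16.0
grasp_force: 59.9
```

```bash
python3 gos.py 68 0.65
```

```text
6.95 pos [667.9  -4.3 184.9] J [ 0.32  0.26 -0.5   0.54 -0.46  1.22] F [-0.1 -0.  -1.4] w 16.0 59.9398148059845
in stud frame xyz 1.1 -0.6 95.4 bar ang 0.65 tilt err 0.009 F stud [-0.6 -0.1 -1.2] M [0.04 1.23 0.02]
([-0.007, -0.011, 0.274], [-0.004, -0.008, 0.0])
```

Call:
jog_arm(
  plan=[
    [0,[-0.004,-0.006,0.06],[0,-0.005,0]],
    [0,[-0.004,-0.006,0.12],[0,-0.005,0]],
    [0,[-0.004,-0.006,0.18],[0,-0.005,0]],
    [0,[-0.004,-0.006,0.22],[0,-0.005,0]],
    [0,[-0.004,-0.006,0.24],[0,-0.005,0]],
    [0,[-0.004,-0.006,0.25],[0,-0.005,0]],
  ],
)

```text
clock: 7.7
position: [678.5, -6.2, 163.0]
ee_rot: [0.953, 0.198, 0.207, 0.096]
contact_force: [-2.2, 0.2, -1.0]
gripper_width: 16.2
grasp_force: 60.0
```

```bash
python3 gos.py 65 0.65
```

```text
7.7 pos [678.5  -6.2 163. ] J [ 0.3   0.3  -0.51  0.59 -0.41  1.18] F [-2.2  0.2 -1. ] w 16.2 60.01121520996094
in stud frame xyz 1.0 0.1 71.1 bar ang 0.65 tilt err 0.006 F stud [-2.4 -0.3  0.1] M [ 0.04  1.35 -0.01]
([-0.009, -0.005, 0.061], [-0.004, -0.004, 0.0])
```

Call:
jog_arm(
  plan=[
    [0,[-0.01,-0.005,0.02],[0,-0.004,0]],
    [0,[-0.01,-0.005,0.04],[0,-0.004,0]],
    [0,[-0.01,-0.005,0.05],[0,-0.004,0]],
    [0,[-0.01,-0.005,0.05],[0,-0.004,0]],
  ],
)

```text
clock: 8.2
position: [679.6, -6.6, 157.9]
ee_rot: [0.954, 0.198, 0.205, 0.096]
contact_force: [-0.2, 1.0, -2.8]
gripper_width: 16.0
grasp_force: 59.9
```

```bash
python3 gos.py 64 0.65
```

```text
8.2 pos [679.6  -6.6 157.9] J [ 0.3   0.31 -0.52  0.6  -0.41  1.17] F [-0.2  1.  -2.8] w 16.0 59.905006885528564
in stud frame xyz -0.2 0.0 65.9 bar ang 0.65 tilt err 0.004 F stud [-1.6  0.9 -2.3] M [0.12 1.19 0.04]
([0.002, 0.002, 0.019], [-0.004, 0.0, 0.0])
```

Call:
jog_arm(
  plan=[
    [0,[0,0,0.005],[0,0,0.05]],
    [0,[0,0,0.01],[0,0,0.1]],
    [0,[0,0,0.015],[0,0,0.15]],
    [0,[0,0,0.018],[0,0,0.2]],
    [0,[0,0,0.02],[0,0,0.24]],
    [0,[0,0,0.02],[0,0,0.24]],
  ],
)

```text
clock: 8.95
position: [681.0, -7.2, 157.6]
ee_rot: [0.971, 0.078, 0.216, 0.071]
contact_force: [-0.6, -2.2, 3.0]
gripper_width: 15.8
grasp_force: 60.7
```

```bash
python3 gos.py 62 0.25
```

```text
8.95 pos [681.   -7.2 157.6] J [ 0.29  0.31 -0.52  0.61 -0.4   0.92] F [-0.6 -2.2  3. ] w 15.8 60.70502042770386
in stud frame xyz 1.0 -0.3 65.0 bar ang 0.401 tilt err 0.003 F stud [ 1.2 -2.3  2.7] M [-0.88  0.56  0.54]
([-0.008, -0.006, 0.03], [-0.003, 0.0, 0.144])
```

Call:
jog_arm(
  plan=[
    [0,[0,0,0.003],[0,0,0.04]],
    [0,[0,0,0.006],[0,0,0.08]],
    [0,[0,0,0.01],[0,0,0.12]],
    [0,[0,0,0.01],[0,0,0.12]],
  ],
)

```text
clock: 9.45
position: [681.6, -7.6, 157.7]
ee_rot: [0.973, 0.018, 0.221, 0.058]
contact_force: [-1.5, -4.0, 6.3]
gripper_width: 15.8
grasp_force: 65.1
```

```bash
python3 gos.py 62 0.25
```

```text
9.45 pos [681.6  -7.6 157.7] J [ 0.29  0.31 -0.52  0.61 -0.4   0.79] F [-1.5 -4.   6.3] w 15.8 65.1171260420233
in stud frame xyz 1.7 -0.5 64.9 bar ang 0.279 tilt err 0.002 F stud [ 2.3 -4.2  5.8] M [-1.38  0.63  1.39]
([-0.015, -0.009, 0.029], [-0.002, -0.001, 0.028])
```

Call:
jog_arm(
  plan=[
    [0,[-0.01,0,0.003],[0,0,0.04]],
    [0,[-0.01,0,0.006],[0,0,0.08]],
    [0,[-0.01,0,0.01],[0,0,0.12]],
    [0,[-0.01,0,0.01],[0,0,0.12]],
  ],
)

```text
clock: 9.95
position: [682.5, -7.4, 158.2]
ee_rot: [0.972, -0.044, 0.226, 0.043]
contact_force: [-2.1, -4.9, 9.6]
gripper_width: 15.6
grasp_force: 86.1
```

```bash
python3 gos.py 62 0.25; python3 - <<'E'
from bench import *;import cv2,numpy as np
d=get_image("wrist");cv2.imwrite("pics/w3.png",d["img"][100:300,150:430][...,::-1])
E
```

```text
9.95 pos [682.5  -7.4 158.2] J [ 0.29  0.31 -0.52  0.62 -0.4   0.66] F [-2.1 -4.9  9.6] w 15.6 86.08530810568482
in stud frame xyz 2.6 -0.1 64.9 bar ang 0.15 tilt err 0.006 F stud [ 3.5 -5.2  9. ] M [-1.23 -0.11  0.79]
([-0.026, -0.005, 0.029], [-0.004, -0.004, -0.095])
```

View pics/w3.png

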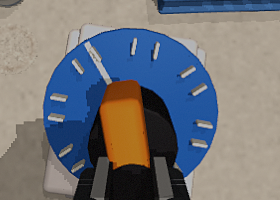

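The bar turned 0.5 rad, but the knob did not sink: it is still over 7 mm short, with rising axial force and grip load. It has jammed, so this is the wrong knob. I turn it back and lift it off.

Call:
jog_arm(
  plan=[
    [0,[0,0,-0.01],[0,0,-0.12]],
    [0,[0,0,-0.02],[0,0,-0.24]],
    [0,[0,0,-0.03],[0,0,-0.36]],
    [0,[0,0,-0.03],[0,0,-0.48]],
    [0,[0,0,-0.03],[0,0,-0.48]],
  ],
)

```text
clock: 10.62
position: [679.1, -6.6, 156.3]
ee_rot: [0.954, 0.197, 0.205, 0.096]
contact_force: [0.0, 0.5, -2.0]
gripper_width: 16.1
grasp_force: 60.0
```

```bash
python3 gos.py 72 0.65
```

```text
10.625 pos [679.1  -6.6 156.3] J [ 0.29  0.31 -0.52  0.6  -0.4   1.16] F [ 0.   0.5 -2. ] w 16.1 59.991713762283325
in stud frame xyz -1.4 -0.2 64.8 bar ang 0.649 tilt err 0.005 F stud [-1.   0.4 -1.8] M [0.13 1.08 0.04]
([0.012, 0.007, -0.072], [-0.005, 0.0, -0.001])
```

Call:
jog_arm(
  plan=[
    [0,[0.012,0.005,0.01],[0,0,0]],
    [0,[0.012,0.005,0.02],[0,0,0]],
    [0,[0.012,0.005,0.03],[0,0,0]],
    [0,[0.012,0.005,0.03],[0,0,0]],
  ],
)

```text
clock: 11.12
position: [681.1, -6.9, 156.5]
ee_rot: [0.954, 0.197, 0.206, 0.097]
contact_force: [-12.4, 3.2, 10.3]
gripper_width: 16.1
grasp_force: 61.9
```

```bash
python3 gos.py 72 0.65
```

```text
11.125 pos [681.1  -6.9 156.5] J [ 0.29  0.31 -0.52  0.61 -0.4   1.16] F [-12.4   3.2  10.3] w 16.1 61.86077177524567
in stud frame xyz 0.5 0.0 64.1 bar ang 0.649 tilt err 0.003 F stud [-6.9  0.2 14.9] M [ 0.23  3.1  -0.05]
([-0.004, -0.003, -0.079], [-0.003, -0.001, -0.001])
```

Here it really rests on the thread. I make one decisive retry from this seated state.

Call:
jog_arm(
  plan=[
    [0,[0,0,0.003],[0,0,0.06]],
    [0,[0,0,0.007],[0,0,0.12]],
    [0,[0,0,0.01],[0,0,0.18]],
    [0,[0,0,0.015],[0,0,0.24]],
    [0,[0,0,0.02],[0,0,0.3]],
    [0,[0,0,0.022],[0,0,0.36]],
    [0,[0,0,0.022],[0,0,0.36]],
  ],
)

```text
clock: 12.0
position: [683.6, -8.2, 156.7]
ee_rot: [0.973, 0.017, 0.222, 0.058]
contact_force: [-6.4, -3.1, 13.0]
gripper_width: 15.9
grasp_force: 64.9
```

```bash
python3 gos.py 72 0.65
```

```text
12.0 pos [683.6  -8.2 156.7] J [ 0.29  0.32 -0.52  0.62 -0.4   0.78] F [-6.4 -3.1 13. ] w 15.9 64.9477512203157
in stud frame xyz 3.1 -0.6 63.0 bar ang 0.276 tilt err 0.003 F stud [ 0.9 -4.5 14.1] M [-1.6   0.9   1.01]
([-0.028, -0.014, -0.091], [-0.001, -0.002, -0.357])
```

Call:
jog_arm(
  plan=[
    [0,[-0.015,0,0.004],[0,0,0.06]],
    [0,[-0.02,0,0.008],[0,0,0.12]],
    [0,[-0.02,0,0.012],[0,0,0.18]],
    [0,[-0.02,0,0.015],[0,0,0.24]],
    [0,[-0.02,0,0.015],[0,0,0.24]],
  ],
)

```text
clock: 12.62
position: [682.5, -7.6, 155.5]
ee_rot: [0.968, -0.105, 0.228, 0.029]
contact_force: [-13.2, 0.3, 18.3]
gripper_width: 16.0
grasp_force: 66.7
```

```bash
python3 gos.py 72 0.65;  python3 - <<'E'
from bench import *;import cv2,numpy as np
from h import *
d=get_image("wrist");st=read_state();T=tool(st)@d["tool_from_camera"];C=cloud(d,T);H=hsv(d)
m=(H[...,0]>4)&(H[...,0]<18)&(H[...,1]>170)&(H[...,2]>90)&(d["range_z"]>0)
S=np.load("stud.npz");P=C[m]-S["O"];z=P@S["n"];print("bar z",np.percentile(z,[50,90,98]))
q=P[z>np.percentile(z,98)-6];uv=np.c_[q@S["x"],q@S["y"]].astype(np.float32);r=cv2.minAreaRect(uv);print(r)
w,V=np.linalg.eigh(np.cov(uv.T));print("bar angle",np.arctan2(V[1,1],V[0,1]))
A=np.c_[uv,np.ones(len(uv))];k=np.linalg.lstsq(A,q@S["n"],rcond=None)[0];print("slopes",k)
E
```

```text
12.625 pos [682.5  -7.6 155.5] J [ 0.29  0.32 -0.53  0.63 -0.39  0.52] F [-13.2   0.3  18.3] w 16.0 66.67851529084146
in stud frame xyz 1.4 -0.3 62.5 bar ang 0.026 tilt err 0.005 F stud [-3.4 -2.9 22.2] M [-0.99  2.13  1.09]
([-0.014, -0.004, -0.095], [-0.002, -0.004, -0.596])
bar z [ 98.96826148 100.28123919 100.84725413]
((2.3073959350585938, -0.2617931365966797), (80.00617980957031, 17.715791702270508), 4.379512786865234)
bar angle -3.06265176229179
slopes [-2.53669376e-02 -4.03526167e-03  9.92249436e+01]
```

Seen from the wrist, the bar really has turned 0.57 rad and the top is 5 mm short, so it may be descending after all. I keep turning to make sure.

Call:
jog_arm(
  plan=[
    [0,[-0.005,0,0.002],[0,0,0.06]],
    [0,[-0.01,0,0.004],[0,0,0.12]],
    [0,[-0.01,0,0.006],[0,0,0.18]],
    [0,[-0.01,0,0.01],[0,0,0.24]],
    [0,[-0.01,0,0.01],[0,0,0.3]],
    [0,[-0.01,0,0.01],[0,0,0.3]],
  ],
)

```text
clock: 13.42
position: [683.1, -6.4, 155.8]
ee_rot: [0.941, -0.247, 0.231, -0.005]
contact_force: [-14.5, 0.8, 21.8]
gripper_width: 16.2
grasp_force: 146.0
```

```bash
cat > bar.py <<'E'
from bench import *
from h import *
st=read_state();d=get_image("wrist");T=tool(st)@d["tool_from_camera"];C=cloud(d,T);H=hsv(d)
m=(H[...,0]>4)&(H[...,0]<18)&(H[...,1]>170)&(H[...,2]>90)&(d["range_z"]>0)
S=np.load("stud.npz");P=C[m]-S["O"];P=P[np.linalg.norm(P,axis=1)<220];z=P@S["n"]
q=P[z>np.percentile(z,98)-6];uv=np.c_[q@S["x"],q@S["y"]].astype(np.float32);r=cv2.minAreaRect(uv)
w,V=np.linalg.eigh(np.cov(uv.T));k=np.linalg.lstsq(np.c_[uv,np.ones(len(uv))],q@S["n"],rcond=None)[0]
a=np.arctan2(V[1,1],V[0,1]);print("bar centre",np.round(r[0],1),"size",np.round(r[1],1),"angle",((a+np.pi/2)%np.pi-np.pi/2).round(3),"top height",(k[2]+k[:2]@np.array(r[0])).round(1),"slopes",k[:2].round(3))
E
python3 gos.py 72 0.65;python3 bar.py
```

```text
13.425 pos [683.1  -6.4 155.8] J [ 0.29  0.31 -0.53  0.64 -0.39  0.21] F [-14.5   0.8  21.8] w 16.2 146.04175148298964
in stud frame xyz 1.8 1.0 62.6 bar ang -0.273 tilt err 0.007 F stud [-3.1 -2.7 25.8] M [-1.06  1.97  3.93]
([-0.014, 0.014, -0.094], [-0.002, -0.007, -0.881])
bar centre [2.1 0.9] size [18.2 78.9] angle -0.062 top height 98.9 slopes [-0.016 -0.006]
```

The torque has now shot up to 3.9 Nm, the bar is stuck at -0.06 rad and the knob is 5 mm short. That is a definite jam, so this is the wrong knob. I turn it back and lift.

Call:
jog_arm(
  plan=[
    [0,[0,0,-0.04],[0,0,-0.15]],
    [0,[0,0,-0.06],[0,0,-0.3]],
    [0,[0,0,-0.08],[0,0,-0.45]],
    [0,[0,0,-0.08],[0,0,-0.6]],
    [0,[0,0,-0.08],[0,0,-0.75]],
    [0,[0,0,-0.08],[0,0,-0.88]],
    [0,[0,0,-0.08],[0,0,-0.88]],
  ],
)

```text
clock: 14.35
position: [676.2, -6.8, 155.2]
ee_rot: [0.956, 0.187, 0.205, 0.094]
contact_force: [-3.9, 1.3, 0.8]
gripper_width: 16.0
grasp_force: 63.6
```

```bash
python3 gos.py 72 0.65;python3 bar.py
```

```text
14.35 pos [676.2  -6.8 155.2] J [ 0.3   0.31 -0.53  0.61 -0.4   1.14] F [-3.9  1.3  0.8] w 16.0 63.64857316017151
in stud frame xyz -4.4 -1.1 65.0 bar ang 0.629 tilt err 0.006 F stud [-3.3  0.4  2.6] M [0.15 2.35 0.07]
([0.041, 0.017, -0.07], [-0.004, 0.003, -0.02])
bar centre [-1.1  0.8] size [78.9 17.8] angle 0.633 top height 100.9 slopes [0.006 0.022]
```

Call:
jog_arm(
  plan=[
    [0,[0.01,0.01,-0.05],[0,0,0.02]],
    [0,[0.01,0.01,-0.15],[0,0,0.02]],
    [0,[0.01,0.01,-0.3],[0,0,0.02]],
    [0,[0.01,0.01,-0.5],[0,0,0.02]],
    [0,[0.01,0.01,-0.65],[0,0,0.02]],
    [0,[0.01,0.01,-0.65],[0,0,0.02]],
  ],
)

```text
clock: 15.15
position: [651.7, 0.3, 218.3]
ee_rot: [0.957, 0.178, 0.21, 0.092]
contact_force: [-0.0, -0.4, -1.6]
gripper_width: 15.7
grasp_force: 63.2
```

```bash
python3 gos.py 130 0.65;python3 bar.py; python3 go.py 528.5 223.2 60 -65.8
```

```text
15.15 pos [6.517e+02 3.000e-01 2.183e+02] J [ 0.35  0.21 -0.46  0.48 -0.56  1.23] F [-0.  -0.4 -1.6] w 15.7 63.1533408164978
in stud frame xyz 0.8 0.0 132.8 bar ang 0.608 tilt err 0.007 F stud [-0.6 -0.4 -1.4] M [ 0.01  1.22 -0.01]
([-0.007, -0.004, 0.028], [-0.004, -0.005, -0.04])
bar centre [4.  1.4] size [71.  57.3] angle 0.604 top height 168.9 slopes [0.046 0.005]
15.2 [ 6.511e+02 -1.000e-01  2.166e+02] [ 0.35  0.21 -0.47  0.48 -0.56  1.23] [ 0.5 -0.6 -2.2]
([-0.771, -2.816, 0.647], [0.257, -0.356, -0.052])
```

```bash
python3 go.py 538 160 140 -65.8
```

```text
15.2 [ 6.511e+02 -1.000e-01  2.166e+02] [ 0.35  0.21 -0.47  0.48 -0.56  1.23] [ 0.5 -0.6 -2.2]
([-0.636, -2.006, 0.036], [0.257, -0.356, -0.052])
```

Call:
jog_arm(
  plan=[
    [0,[-0.15,-0.5,0],[0,0,0]],
    [0,[-0.31,-0.98,0],[0,0,-0.02]],
    [0,[-0.31,-0.98,0],[0.12,-0.17,-0.05]],
    [0,[-0.31,-0.98,0],[0.257,-0.356,-0.05]],
    [0,[-0.31,-0.98,0],[0.257,-0.356,-0.05]],
  ],
)

```text
clock: 15.82
position: [594.9, 80.1, 179.9]
ee_rot: [0.978, 0.211, -0.003, -0.002]
contact_force: [0.2, -0.7, -1.3]
gripper_width: 16.1
grasp_force: 63.1
```

```bash
python3 go.py 538 160 115 -65.8
```

```text
15.825 [594.9  80.1 179.9] [ 0.4   0.36 -0.09 -0.01 -1.13  1.6 ] [ 0.2 -0.7 -1.3]
([-0.186, -0.958, 0.655], [-0.005, 0.004, 0.002])
```

Call:
jog_arm(
  plan=[
    [0,[-0.1,-0.5,0.1],[0,0,0]],
    [0,[-0.19,-0.96,0.2],[0,0,0]],
    [0,[-0.19,-0.96,0.45],[0,0,0]],
    [0,[-0.19,-0.96,0.65],[0,0,0]],
    [0,[-0.19,-0.96,0.65],[0,0,0]],
  ],
)

```text
clock: 16.45
position: [536.9, 157.1, 112.3]
ee_rot: [0.978, 0.208, -0.004, 0.001]
contact_force: [-0.3, 0.1, -0.9]
gripper_width: 15.8
grasp_force: 63.1
```

```bash
python3 go.py 538 160 59 -65.8; cat > tilt.py <<'E'
from bench import *
from h import *
st=read_state();d=get_image("wrist");T=tool(st)@d["tool_from_camera"];C=cloud(d,T);H=hsv(d)
m=(H[...,0]>4)&(H[...,0]<18)&(H[...,1]>170)&(H[...,2]>90)&(d["range_z"]>0)
P=(C[m]-st["position"])@tool(st)[:3,:3];P=P[(abs(P[:,1])<15)&(abs(P[:,0])<60)];z=P[:,2]
q=P[z<np.percentile(z,2)+6];k=np.polyfit(q[:,0],q[:,2],1)
print("bar in tool: x range",np.percentile(P[:,0],[1,99]).round(1),"top z",np.polyval(k,0).round(1),"slope dz/dx",k[0].round(3))
E
python3 tilt.py
```

```text
16.45 [536.9 157.1 112.3] [ 0.57  0.36 -0.28 -0.   -0.94  1.42] [-0.3  0.1 -0.9]
([0.025, -0.022, 0.533], [0.0, 0.007, -0.002])
bar in tool: x range [-34.7  43.9] top z -36.1 slope dz/dx -0.04
```

Call:
jog_arm(
  plan=[
    [0,[0,0,0.25],[0,-0.035,0]],
    [0,[0,0,0.45],[0,-0.035,0]],
    [0,[0,0,0.52],[0,-0.035,0]],
    [0,[0,0,0.54],[0,-0.035,0]],
    [0,[0,0,0.54],[0,-0.035,0]],
    [45,[0,0,0.54],[0,-0.035,0]],
    [45,[0,0,0.54],[0,-0.035,0]],
    [45,[0,0,0.54],[0,-0.035,0]],
  ],
)

```text
clock: 17.5
position: [538.2, 157.9, 61.0]
ee_rot: [0.978, 0.209, -0.019, 0.004]
contact_force: [-0.3, -0.5, 0.0]
gripper_width: 44.8
grasp_force: 0.0
```

Call:
jog_arm(
  plan=[
    [50,[0,0,-0.4],[0,0.035,0]],
    [50,[0,0,-0.9],[0,0.035,0]],
    [50,[0,0,-0.95],[0,0.035,0]],
    [50,[0,0,-0.95],[0,0.035,0]],
  ],
)

```text
clock: 18.0
position: [541.1, 159.3, 155.6]
ee_rot: [0.978, 0.208, -0.001, -0.0]
contact_force: [-0.5, -1.0, -0.7]
gripper_width: 49.9
grasp_force: 0.0
```

```bash
python3 knob.py; python3 go.py 562 -244 180 -50
```

```text
bar top px [283. 172.] centre [565.6 169.4] size [31.8 17.5] angle deg 24.6 z 93.8
bar top px [284. 241.] centre [521.7 148.9] size [28.6 16.8] angle deg 24.7 z 94.3
18.05 [540.6 159.  154.5] [ 0.57  0.32 -0.22 -0.   -1.04  1.42] [-0.4  0.1 -1.3]
([-1.449, 3.767, -0.251], [-0.001, 0.004, -0.266])
```

Call:
jog_arm(
  plan=[
    [50,[-0.36,0.95,-0.06],[0,0,-0.07]],
    [50,[-0.36,0.95,-0.06],[0,0,-0.07]],
    [50,[-0.36,0.95,-0.06],[0,0,-0.07]],
  ],
)

```text
clock: 18.42
position: [546.2, 55.3, 159.8]
ee_rot: [0.97, 0.242, -0.003, 0.0]
contact_force: [-0.2, 0.1, -0.8]
gripper_width: 50.0
grasp_force: 0.0
```

Call:
jog_arm(
  plan=[
    [50,[-0.36,0.95,-0.06],[0,0,-0.07]],
    [50,[-0.36,0.95,-0.06],[0,0,-0.07]],
    [50,[-0.36,0.95,-0.06],[0,0,-0.07]],
  ],
)

```text
clock: 18.8
position: [560.2, -44.5, 166.0]
ee_rot: [0.961, 0.278, -0.003, -0.0]
contact_force: [-0.0, -0.9, -0.3]
gripper_width: 50.2
grasp_force: 0.0
```

Call:
jog_arm(
  plan=[
    [50,[-0.36,0.95,-0.06],[0,0,-0.07]],
    [50,[-0.36,0.95,-0.06],[0,0,-0.07]],
    [50,[-0.36,0.95,-0.06],[0,0,-0.07]],
  ],
)

```text
clock: 19.18
position: [581.3, -143.2, 172.1]
ee_rot: [0.95, 0.314, -0.002, -0.0]
contact_force: [-0.4, -0.4, -0.3]
gripper_width: 50.0
grasp_force: 0.0
```

```bash
python3 knob.py; python3 go.py 560 -240 150 -50
```

```text
bar top px [364. 255.] centre [ 585.  -221.4] size [26.1 17.3] angle deg 41.4 z 93.6
19.225 [ 580.9 -142.1  172.1] [ 0.03  0.37 -0.11  0.   -1.1   2.18] [ 0.4  0.7 -0.1]
([-0.751, 0.662, 0.222], [-0.003, 0.004, -0.056])
```

Call:
jog_arm(
  plan=[
    [50,[-0.75,0.66,0.2],[0,0,-0.05]],
    [50,[-0.75,0.66,0.2],[0,0,-0.05]],
    [50,[-0.75,0.66,0.2],[0,0,-0.05]],
    [50,[-0.75,0.66,0.2],[0,0,-0.05]],
  ],
)

```text
clock: 19.73
position: [560.7, -238.6, 153.4]
ee_rot: [0.94, 0.34, -0.001, -0.0]
contact_force: [-0.5, 0.5, 0.2]
gripper_width: 49.9
grasp_force: 0.0
```

```bash
python3 knob.py; python3 go.py 562 -244 56 -50
```

```text
bar top px [285. 172.] centre [ 583.  -223.9] size [31.2 17.3] angle deg 39.3 z 94.0
bar top px [285. 243.] centre [ 545.5 -254.1] size [29.8 16.9] angle deg 40.5 z 94.0
19.775 [ 560.9 -238.4  153.7] [-0.14  0.4  -0.1   0.   -1.07  2.4 ] [ 0.1  0.  -0.1]
([-0.025, 0.051, 0.977], [-0.001, 0.002, -0.003])
```

```bash
python3 go.py 564.2 -239 57 -50.3
```

```text
19.775 [ 560.9 -238.4  153.7] [-0.14  0.4  -0.1   0.   -1.07  2.4 ] [ 0.1  0.  -0.1]
([0.024, 0.027, 0.967], [-0.001, 0.002, 0.002])
```

Call:
jog_arm(
  plan=[
    [50,[0.024,0.027,0.3],[0,0,0]],
    [50,[0.024,0.027,0.7],[0,0,0]],
    [50,[0.024,0.027,0.965],[0,0,0]],
    [50,[0.024,0.027,0.965],[0,0,0]],
    [0,[0.024,0.027,0.965],[0,0,0]],
    [0,[0.024,0.027,0.965],[0,0,0]],
    [0,[0.024,0.027,0.965],[0,0,0]],
    [0,[0.024,0.027,0.965],[0,0,0]],
    [0,[0.024,0.027,0.965],[0,0,0]],
  ],
)

```text
clock: 20.9
position: [565.0, -240.8, 59.2]
ee_rot: [0.941, 0.34, 0.0, 0.001]
contact_force: [-0.7, 2.4, 6.3]
gripper_width: 15.9
grasp_force: 59.7
```

Call:
jog_arm(
  plan=[
    [0,[0,0,-0.4],[0,0,0]],
    [0,[0,0,-0.8],[0,0,0]],
    [0,[0,0,-1],[0,0,0]],
    [0,[0,0,-1],[0,0,0]],
  ],
)

```text
clock: 21.4
position: [564.9, -240.9, 159.0]
ee_rot: [0.941, 0.339, 0.001, 0.001]
contact_force: [-0.3, 0.4, -1.8]
gripper_width: 15.8
grasp_force: 58.9
```

```bash
python3 tilt.py; python3 gos.py 130 0.65
```

```text
bar in tool: x range [-36.4  39.9] top z -35.2 slope dz/dx 0.002
21.45 pos [ 563.8 -240.5  157.1] J [-0.14  0.4  -0.09  0.   -1.08  2.4 ] F [ 0.2  0.1 -1.1] w 16.3 58.934011459350586
in stud frame xyz -51.1 -254.9 90.3 bar ang 0.88 tilt err 0.462 F stud [-0.4  0.2 -1.1] M [ 0.02 -0.02  0.01]
([2.216, -1.29, -0.585], [-0.315, 0.311, 0.266])
```

Call:
jog_arm(
  plan=[
    [0,[0.2,-0.1,-0.2],[0,0,0]],
    [0,[0.5,-0.28,-0.35],[0,0,0]],
    [0,[0.9,-0.5,-0.4],[-0.1,0.1,0.08]],
    [0,[0.95,-0.55,-0.4],[-0.2,0.2,0.18]],
    [0,[0.95,-0.55,-0.4],[-0.315,0.311,0.266]],
    [0,[0.95,-0.55,-0.4],[-0.315,0.311,0.266]],
  ],
)

```text
clock: 22.2
position: [595.5, -137.4, 191.2]
ee_rot: [0.954, 0.198, 0.2, 0.098]
contact_force: [-0.4, -0.3, -1.0]
gripper_width: 15.7
grasp_force: 59.2
```

```bash
python3 gos.py 135 0.65
```

```text
22.2 pos [ 595.5 -137.4  191.2] J [ 0.11  0.16 -0.55  0.35 -0.46  1.59] F [-0.4 -0.3 -1. ] w 15.7 59.164241552352905
in stud frame xyz -30.5 -147.2 118.1 bar ang 0.652 tilt err 0.011 F stud [-0.7 -0.4 -0.8] M [-0.05  1.02 -0.01]
([1.134, -0.985, -0.177], [-0.004, 0.01, 0.002])
```

Call:
jog_arm(
  plan=[
    [0,[0.5,-0.43,-0.15],[0,0,0]],
    [0,[0.98,-0.85,-0.18],[0,0.01,0]],
    [0,[0.98,-0.85,-0.18],[0,0.01,0]],
    [0,[0.98,-0.85,-0.18],[0,0.01,0]],
  ],
)

```text
clock: 22.7
position: [646.7, -18.0, 222.3]
ee_rot: [0.953, 0.199, 0.208, 0.098]
contact_force: [-0.6, -0.1, -1.9]
gripper_width: 15.9
grasp_force: 59.3
```

```bash
python3 gos.py 115 0.65
```

```text
22.7 pos [646.7 -18.  222.3] J [ 0.32  0.19 -0.47  0.46 -0.56  1.31] F [-0.6 -0.1 -1.9] w 15.9 59.27828013896942
in stud frame xyz 2.2 -18.9 136.7 bar ang 0.652 tilt err 0.006 F stud [-1.4 -0.2 -1.5] M [-0.03  1.18 -0.05]
([0.097, -0.164, 0.218], [-0.001, -0.005, 0.002])
```

Call:
jog_arm(
  plan=[
    [0,[0.09,-0.16,0.08],[0,0,0]],
    [0,[0.09,-0.164,0.16],[0,0,0]],
    [0,[0.09,-0.164,0.22],[0,0,0]],
    [0,[0.09,-0.164,0.22],[0,0,0]],
  ],
)

```text
clock: 23.2
position: [658.9, -3.0, 202.9]
ee_rot: [0.953, 0.198, 0.209, 0.098]
contact_force: [-0.3, -0.0, -1.4]
gripper_width: 16.3
grasp_force: 59.3
```

```bash
python3 gos.py 80 0.65
```

```text
23.2 pos [658.9  -3.  202.9] J [ 0.33  0.23 -0.49  0.52 -0.51  1.24] F [-0.3 -0.  -1.4] w 16.3 59.26847219467163
in stud frame xyz 1.0 -1.5 115.6 bar ang 0.65 tilt err 0.007 F stud [-0.9 -0.1 -1.1] M [-0.07  1.07  0.03]
([-0.001, -0.018, 0.356], [0.001, -0.007, 0.0])
```

Call:
jog_arm(
  plan=[
    [0,[-0.008,-0.01,0.06],[0,-0.005,0]],
    [0,[-0.008,-0.01,0.12],[0,-0.005,0]],
    [0,[-0.01,-0.01,0.18],[0,-0.005,0]],
    [0,[-0.01,-0.01,0.24],[0,-0.005,0]],
    [0,[-0.01,-0.01,0.3],[0,-0.005,0]],
    [0,[-0.01,-0.01,0.36],[0,-0.005,0]],
    [0,[-0.01,-0.01,0.4],[0,-0.005,0]],
    [0,[-0.01,-0.01,0.43],[0,-0.005,0]],
    [0,[-0.01,-0.01,0.43],[0,-0.005,0]],
  ],
)

```text
clock: 24.32
position: [677.0, -6.1, 164.6]
ee_rot: [0.953, 0.198, 0.207, 0.098]
contact_force: [0.4, -0.2, -0.9]
gripper_width: 16.0
grasp_force: 59.3
```

```bash
python3 gos.py 66 0.65
```

```text
24.325 pos [677.   -6.1 164.6] J [ 0.3   0.3  -0.52  0.6  -0.42  1.16] F [ 0.4 -0.2 -0.9] w 16.0 59.28383231163025
in stud frame xyz 0.3 -0.1 73.2 bar ang 0.651 tilt err 0.003 F stud [ 0.  -0.1 -1. ] M [-0.31  1.14  0.03]
([-0.002, -0.003, 0.072], [0.001, -0.003, 0.001])
```

Lateral position is good. I go down to contact.

Call:
jog_arm(
  plan=[
    [0,[0,0,0.03],[0,0,0]],
    [0,[0,0,0.05],[0,0,0]],
    [0,[0,0,0.07],[0,0,0]],
    [0,[0,0,0.085],[0,0,0]],
    [0,[0,0,0.085],[0,0,0]],
  ],
)

```text
clock: 24.95
position: [681.2, -6.4, 158.4]
ee_rot: [0.953, 0.198, 0.209, 0.098]
contact_force: [-4.3, 0.3, 3.9]
gripper_width: 15.9
grasp_force: 60.1
```

```bash
python3 gos.py 66 0.65; python3 bar.py
```

```text
24.95 pos [681.2  -6.4 158.4] J [ 0.29  0.31 -0.53  0.63 -0.39  1.14] F [-4.3  0.3  3.9] w 15.9 60.07757049141219
in stud frame xyz 1.3 0.6 65.7 bar ang 0.651 tilt err 0.006 F stud [-2.1 -0.7  5.4] M [-0.    1.54 -0.05]
([-0.014, -0.003, -0.003], [0.001, -0.006, 0.001])
bar centre [2.2 1. ] size [79.5 17.8] angle 0.666 top height 100.8 slopes [-0.032  0.017]
```

Call:
jog_arm(
  plan=[
    [0,[-0.004,0,0.005],[0,0,0.06]],
    [0,[-0.008,0,0.01],[0,0,0.12]],
    [0,[-0.008,0,0.014],[0,0,0.18]],
    [0,[-0.008,0,0.018],[0,0,0.24]],
    [0,[-0.008,0,0.022],[0,0,0.3]],
    [0,[-0.008,0,0.027],[0,0,0.36]],
    [0,[-0.008,0,0.027],[0,0,0.36]],
  ],
)

```text
clock: 25.88
position: [682.0, -7.0, 155.8]
ee_rot: [0.973, 0.016, 0.224, 0.057]
contact_force: [-3.9, 0.3, 5.4]
gripper_width: 16.2
grasp_force: 60.2
```

```bash
python3 gos.py 62 0.25; python3 bar.py
```

```text
25.875 pos [682.   -7.  155.8] J [ 0.29  0.31 -0.53  0.64 -0.39  0.76] F [-3.9  0.3  5.4] w 16.2 60.182926654815674
in stud frame xyz 1.0 0.2 63.0 bar ang 0.274 tilt err 0.006 F stud [-1.  -0.6  6.6] M [-0.13  1.22 -0.07]
([-0.01, -0.001, 0.01], [-0.002, -0.006, 0.023])
bar centre [ 7.6 10.6] size [83.9 66.8] angle 0.281 top height 99.0 slopes [-0.036  0.1  ]
```

It followed the thread at exactly 7 mm/rad with almost no torque, so this is the right knob. I carry on.

Call:
jog_arm(
  plan=[
    [0,[-0.003,0,0.007],[0,0,0.09]],
    [0,[-0.005,0,0.013],[0,0,0.18]],
    [0,[-0.005,0,0.02],[0,0,0.27]],
    [0,[-0.005,0,0.026],[0,0,0.36]],
    [0,[-0.005,0,0.033],[0,0,0.45]],
    [0,[-0.005,0,0.04],[0,0,0.54]],
    [0,[-0.005,0,0.046],[0,0,0.63]],
    [0,[-0.005,0,0.046],[0,0,0.63]],
  ],
)

```text
clock: 26.92
position: [683.4, -7.8, 151.6]
ee_rot: [0.926, -0.3, 0.23, -0.018]
contact_force: [-4.4, -0.0, 6.9]
gripper_width: 15.9
grasp_force: 60.4
```

```bash
sed -i 's/<220\]/<220];P=P[np.hypot(P@S["x"],P@S["y"])<46]/' bar.py; python3 gos.py 57 -0.65; python3 bar.py
```

```text
26.925 pos [683.4  -7.8 151.6] J [ 0.28  0.32 -0.54  0.66 -0.37  0.09] F [-4.4 -0.   6.9] w 15.9 60.35178244113922
in stud frame xyz 0.5 -0.3 58.6 bar ang -0.385 tilt err 0.006 F stud [-0.8 -1.1  8.1] M [-0.29  1.34 -0.1 ]
([-0.006, -0.001, 0.016], [-0.005, -0.003, 0.253])
bar centre [ 1.7 -0.7] size [17.7 79. ] angle -0.388 top height 93.8 slopes [-0.006  0.005]
```

Now to about 1.3 rad, to tighten it.

Call:
jog_arm(
  plan=[
    [0,[0,0,0.006],[0,0,0.08]],
    [0,[0,0,0.01],[0,0,0.16]],
    [0,[0,0,0.01],[0,0,0.24]],
    [0,[0,0,0.01],[0,0,0.3]],
    [0,[0,0,0.01],[0,0,0.3]],
  ],
)

```text
clock: 27.6
position: [683.4, -8.2, 151.3]
ee_rot: [0.867, -0.441, 0.225, -0.053]
contact_force: [-7.9, 1.2, 10.9]
gripper_width: 15.8
grasp_force: 61.0
```

```bash
python3 gos.py 57 -0.65; python3 bar.py
```

```text
27.6 pos [683.4  -8.2 151.3] J [ 0.28  0.32 -0.54  0.66 -0.37 -0.23] F [-7.9  1.2 10.9] w 15.8 60.999518036842346
in stud frame xyz 0.5 -0.7 58.3 bar ang -0.699 tilt err 0.006 F stud [-2.3 -0.7 13.3] M [-0.58  1.95  0.05]
([-0.008, -0.002, 0.013], [-0.004, -0.003, -0.047])
bar centre [ 1.7 -1.1] size [17.7 78.8] angle -0.702 top height 93.5 slopes [-0.016 -0.002]
```

Call:
jog_arm(
  plan=[
    [0,[0,0,0.003],[0,0,0.08]],
    [0,[0,0,0.005],[0,0,0.16]],
    [0,[0,0,0.005],[0,0,0.24]],
    [0,[0,0,0.005],[0,0,0.24]],
  ],
)

```text
clock: 28.15
position: [682.5, -8.6, 150.9]
ee_rot: [0.807, -0.544, 0.216, -0.079]
contact_force: [-13.3, 0.3, 15.0]
gripper_width: 16.2
grasp_force: 63.7
```

```bash
python3 gos.py 57 -0.65; python3 bar.py
```

```text
28.15 pos [682.5  -8.6 150.9] J [ 0.28  0.32 -0.54  0.66 -0.38 -0.48] F [-13.3   0.3  15. ] w 16.2 63.730872555679525
in stud frame xyz -0.4 -1.3 58.2 bar ang -0.944 tilt err 0.005 F stud [-5.  -2.9 19.2] M [-0.85  2.98  1.24]
([-0.008, -0.011, 0.012], [-0.003, -0.004, -0.281])
bar centre [ 0.5 -1.8] size [17.8 79.2] angle -0.912 top height 93.5 slopes [-0.02   0.001]
```

It is tight: torque is rising and it no longer sinks. I release and retreat.

Call:
jog_arm(
  plan=[
    [0,[0,0,-0.02],[0,0,-0.03]],
    [45,[0,0,-0.02],[0,0,-0.03]],
    [45,[0,0,-0.02],[0,0,-0.03]],
    [45,[0,0,-0.02],[0,0,-0.03]],
    [45,[0,0,-0.3],[0,0,-0.03]],
    [45,[0,0,-0.8],[0,0,-0.03]],
    [45,[0,0,-1],[0,0,-0.03]],
    [45,[0,0,-1],[0,0,-0.03]],
  ],
)

```text
clock: 29.2
position: [640.8, 3.4, 240.6]
ee_rot: [0.814, -0.533, 0.218, -0.079]
contact_force: [0.2, 0.4, -0.4]
gripper_width: 44.8
grasp_force: 0.0
```

```bash
python3 gos.py 57 -0.65|head -2; python3 bar.py; python3 - <<'E'
from bench import *
from h import *
d=get_image("side");e=get_image("scene")
a=d["img"][140:300,210:410];b=e["img"][150:310,200:400]
cv2.imwrite("pics/f1.png",cv2.resize(np.hstack([a,b]),(800,320),interpolation=cv2.INTER_CUBIC)[...,::-1])
S=np.load("stud.npz")
for n,d in(("side",d),("scene",e)):
    C=cloud(d);H=hsv(d);m=(H[...,0]>5)&(H[...,0]<17)&(H[...,1]>180)&(H[...,2]>100)&(d["range_z"]>0)
    for q,s,c in blobs(m,60):
        P=C[q];print(n,c.round(),P.mean(0).round(),"zmax",np.percentile(P[:,2],98).round(),"stud h",np.percentile((P-S["O"])@S["n"],98).round(1))
E
```

```text
29.2 pos [640.8   3.4 240.6] J [ 0.36  0.17 -0.45  0.46 -0.61 -0.29] F [ 0.2  0.4 -0.4] w 44.8 0.0
in stud frame xyz 0.5 0.4 157.9 bar ang -0.92 tilt err 0.009 F stud [-0.1  0.4 -0.4] M [-0.04  0.93  0.  ]
bar centre [ 0.4 -1.8] size [17.7 79.1] angle -0.905 top height 93.2 slopes [-0.032 -0.009]
side [235. 204.] [519. 141.  84.] zmax 96.0 stud h 97.6
side [307. 211.] [684. -37. 180.] zmax 194.0 stud h 94.6
scene [283. 184.] [664.  23. 163.] zmax 180.0 stud h 94.7
scene [302. 254.] [540. 166.  76.] zmax 96.0 stud h 97.6
```

View pics/f1.png

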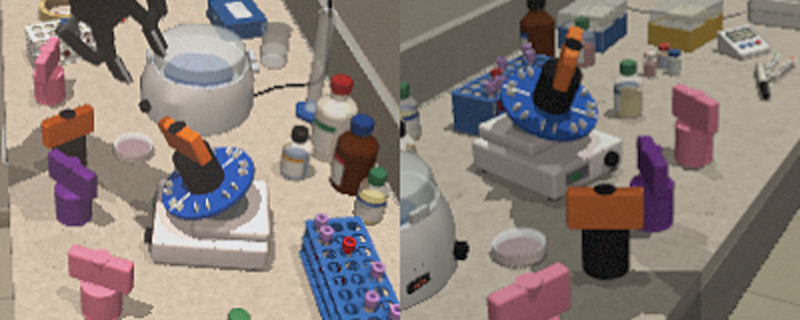

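The knob sits flat on the disc at side-crop (197,170), with its top at 93 to 94 mm, which is home. The other stands upright at scene-crop (605,230), and the dish and bottle are untouched.

```bash
python3 -c "
from bench import *
print(job_done())"
```

```text
the job is handed in; nothing more can be done
None
```

The job is handed in: the knob that stood at about (564, -239) mm fits the stud and is screwed down tight on the disc, and the one that jammed stands upright on the worktop, with the dish and bottle seen undisturbed; the verdict was not shown.

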